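# Set a length stop on a reference block and lock it with its cam lever

## Robot

A 7-joint arm with a two-finger parallel gripper is mounted at the origin on a cart in front of the work surface, level with it; the furniture and walls round the work are solid. World frame = base frame: x ahead of the robot, y to its left, z up, the work surface at z = 0. Lengths are in m, angles in rad, forces in N, time in s.
With the tool pointing down it reaches from about 0.425 to 0.925 m from the base axis. Payload 6.8 kg.
Tool frame: the origin (TCP) lies midway between the tips of the shut fingers; the grasp point (between the pads) lies 19 mm behind it; z points along the fingers, y is the line along which they close (so a half turn about z gives the same grasp; the last joint's range is limited). The gripper opens to 85 mm and grips with 20 to 120 N. Pads are 22 mm wide; open, the fingers measure 114 mm over their backs; the gripper's body (76 mm by 85 mm) begins 54 mm behind the grasp point. The pads swing forward as they close: fully open they stand 13 mm farther back than shut.
Start: joints at [-1.4, 0.477, 0.022, 1.555, -0.011, 1.109, -0.083], TCP at [0.186, 0.649, 0.231] pointing down, gripper open.
Joint ranges: [-2.96, 2.96], [-0.34, 2.1], [-1.41, 1.46], [0.24, 2.44], [-1.37, 4.51], [0.17, 1.92], [-2.96, 2.96]. Speed limits (rad/s): [2.39, 2.39, 3.14, 3.14, 3.14, 3.14, 3.14].

## Interface

Orientations are given as a rotation vector (axis times angle).
In Python, from bench import get_obs, grab_frame, camera_params, r gives the robot as it stands.
- The arm moves only by the shell command python3 -m jog 'ROWS' [FORCE]. ROWS is JSON, a list of rows, each an object of numbers: "rx", "ry", "rz": the turn, a rotation vector about the world's x, y, z scaled (see below); "x", "y", "z": the shift along the world's x, y, z scaled (see below); "jaw": the opening, from -1 (shut) to 1 (fully open). In form: [{"rx": .., "ry": .., "rz": .., "x": .., "y": .., "z": .., "jaw": ..}, ...]. A call has 1 to 8 rows; each row shifts and turns the commanded pose from where the row before left it; what a row does not reach is not made up. The controller multiplies each number of a shift by 60 mm and each number of a turn by 10 degrees. A row lasts 1/8 s, in which the tool goes at most 62.5 mm and 10.7 degrees, less where a joint would pass 70% of its speed; a pose out of reach is approached as far as the arm can. A call with a number of a shift or a turn outside -1 to 1 is refused whole. A call with a gripper value outside its range is refused whole. The fingers move at their own pace and stop on an object; FORCE is the grip in N (left out, the last holds). Time passes only in rows, so rows that do not move let the fingers close. It gives the time, the measured TCP pose, the force, the opening and the grip force at its end, in the units of the state.
- get_obs(): the state, without advancing time (a new reading comes with each control period).
- grab_frame(name): name is "scene" or "top"; returns the picture (384x512x3 uint8, red, green, blue); there is no depth.
- camera_params(name): a dict with "fx", "fy", "cx", "cy" (pixels), "k1" (the pictures are not rectified: a ray, as slopes to the right and down, at radius r is drawn at 1 + k1 r^2 times it, then the intrinsics apply), "R" (3x3) and "t" (3): a world point X has camera coordinates R X + t. Camera axes: x right, y down, z forward; pixel columns grow to the right and rows downward; lengths in m; the calibration is good to about 2 mm. A picture is of the moment at which its call begins. camera_params takes no time and is no camera call.
- r.hand_in(): hands the job in; it is judged then, once.
The state is a dict: "clock": time; "joints": joint angles; "qvel": joint speeds; "tau": joint torques, N m; "tcp_pos": TCP position; "orientation": TCP orientation; "contact_force": force on the tool from outside, world axes, zero at the start; "moment": the same for the moment, N m; "grip_width": finger opening in m; "gripper_force": force on a finger pad.
Only numpy, scipy, OpenCV 4.12 (cv2) and the standard library are available. Lean on these libraries where they do the work, as an engineer would, in place of code of your own. Each camera call takes 0.05 s, during which the arm holds its last target. There are 200 camera calls.

## Task

Set the length stop on the small jig to the brass reference block: fetch the brass block out of its case and lay it in the groove of the jig's bed, then slide the red stop up gently until its black sprung nose holds the block against the steel anvil with the spring only part of the way in. Then flip the yellow cam lever all the way over to lock the stop, leave the block held there, and leave the blue block in the case and the other things on the bench where they are.

Things in the scene. Friction and masses are not known exactly. Their poses are not given: they have to be found in the camera images.
- brass_block_mid (a point): centre of the loose brass-coloured block, 60 mm long (its y) x 30 wide (x) x 40 high (z), 0.18 kg. Starts upright in either pocket of the case, y along the pocket, where only its ends can be got at. In the jig it lies with y along the rail and only its sides can be got at (10 to 18 mm to spare between nose and anvil, no room for fingers at its ends): set it down between and take it again
- blue_block_mid (a point): centre of the blue setting block, 50 (y) x 30 (x) x 40 (z) mm, 0.18 kg, in the other pocket: not wanted. Behind the case stands the incubator, its door at x = 0.565; the door's handle stands out to x = 0.52 at y = -0.18, up to 0.25 m high: keep the hand clear of it
- block_case: fixed wooden case, 112 (x) x 150 (y) x 44 mm high, origin at the centre of its underside. Two pockets, 44 mm wide, run along its y at x = -26 and +26 mm, floor 6 mm up, open at both ends and on top: each block (top at 46 mm) has at least 35 mm of free pocket beyond each end for a finger, but only 5 to 9 mm beside it. The bench between case and jig is clear (about x 0.45, y -0.10)
- jig_bed (a point): point on the bed of the fixed aluminium jig, 12 mm above the bench, on the groove's middle line. y runs along the rail from the red stop to the steel anvil, x across it (away from the robot at yaw 0), z up. The base plate covers x -45 to 45, y -160 to 105 mm. The groove lies between 5 mm high ribs at x = -19 and +19 mm, y -30 to 34. Behind the stop the rail is 24 mm wide, 10 mm above the bed
- anvil_mark (a point): mark on the bed at y = +37 mm of jig_bed, x = 0: the nominal place of the steel anvil's face. The anvil (44 mm wide, 48 mm high above the bed) is set by a screw and really stands up to 3 mm nearer to the stop or farther; that is not measured, so contact must be felt. It does not give when pushed
- stop (a joint): travel of the red sliding stop along the rail, m: 0 = fully back, grows towards the anvil, up to 0.03; starts between 0 and 0.002. It takes about 7 N to slide while unlocked and stays where it is left. The red body is 56 mm wide (x), 46 mm long (y), with a tongue and push flange to the rear, 40 mm high above the bed; ears 22 mm wide on top reach to 62 mm above the bed
- stop_back (a point): centre of the flat back of the push flange at the stop's rear end (away from the anvil), 28 mm above the bed, 62 mm behind the lever's middle; push here along the jig's y. The flange is 44 mm wide, 12 to 38 mm above the bed; keep fingertips at least 14 mm above the bed to clear the rail
- nose: black sprung nose plate on the stop's front, 36 mm wide, 2 to 40 mm above the bed. Origin: middle of its front face, at bed height; y along the rail to the anvil; at y = -38 mm of jig_bed with the stop at 0. It springs in up to 6 mm: 3 N at first touch plus 1.2 N per mm. If pressed harder than 7 N when the unlocked stop is let go, it pushes the stop back until about 7 N is left
- lever (a joint): angle of the cam lever on top of the stop, rad: 0 = open, leaning 0.436 rad from upright towards -x of the jig; it turns about the jig's y axis, over the top towards +x, to 2.0 = fully locked (level on the +x side, hard end). Starts between 0 and 0.25 and stays where it is left. 5 N at the handle moves it, rising to about 9 N over the last 0.2 rad where the cam clamps the rail
- lever_hinge (a point): the lever's pin, 52 mm above the bed, on the stop's middle; the lever turns about the jig's y axis through here
- lever_grip (a point): middle of the lever's yellow round handle, 50 mm from the pin; the handle is 16 mm thick and its end is 65 mm from the pin
- bottle: white square bottle, 62 x 62 x 142 mm, bystander; origin at the centre of its underside
- dropper: amber dropper bottle, 33 x 34 x 102 mm, bystander; origin at the centre of its underside
- dish: lidded metal dish, 68 x 68 x 24 mm, bystander; origin at the centre of its underside

How it is judged:
By the outcome, as a careful person would: the job done as asked, in the order asked, and still so for the second after the job is handed in, with the robot touching nothing.
It also fails if it takes over 72 s, if anything falls off the work surface, if the arm or the gripper's body presses on something with over 40 N, if the wrist force passes 120 N, or if a joint passes its speed limit or range.

## Working session

There is one attempt and no reset: what is moved stays moved. The work goes in short steps, Python scripts to look and compute and a shell command to move; the robot and the scene stay as the last step left them, time stands still between calls to the robot, and variables do not carry over. Pictures are saved under pics/ and viewed, at most 12 in all, crops included, and the job is handed in when it is done.

```bash
ls; mkdir -p pics
python3 - <<'E'
from bench import *
import cv2,numpy as np
np.set_printoptions(precision=4,suppress=True)
for n in("scene","top"):
    f=grab_frame(n); cv2.imwrite(f"pics/{n}0.png",f[:,:,::-1]); print(n,camera_params(n))
print(get_obs())
E
```

```text
pics
scene {'fx': 490.31173062271847, 'fy': 490.31173062271847, 'cx': 260.26936201821144, 'cy': 192.00403333654955, 'k1': -0.03030749551405131, 'R': array([[-0.818 , -0.5749,  0.0161],
       [-0.4536,  0.6276, -0.6327],
       [ 0.3537, -0.5249, -0.7742]]), 't': array([0.3078, 0.3676, 1.2111])}
top {'fx': 487.45807979800094, 'fy': 487.45807979800094, 'cx': 248.49212033390413, 'cy': 194.67131586119513, 'k1': 0.0459075413083084, 'R': array([[ 0.0203, -0.9998,  0.0078],
       [-0.9958, -0.0209, -0.0892],
       [ 0.0893, -0.0059, -0.996 ]]), 't': array([-0.1475,  0.5183,  1.5572])}
{'clock': 0.1, 'joints': array([-1.4001,  0.4777,  0.0223,  1.5563, -0.0115,  1.1093, -0.0831]), 'qvel': array([-0.0009, -0.0013, -0.001 , -0.003 , -0.0015, -0.0008, -0.0009]), 'tau': array([  0.0051, -59.776 ,   1.614 , -28.1953,   0.0128,   0.005 ,
        -0.    ]), 'tcp_pos': array([0.1856, 0.6484, 0.2305]), 'orientation': array([-0.4364, -3.111 ,  0.0025]), 'contact_force': array([-0.1541,  0.0541,  0.2624]), 'moment': array([ 0.0004,  0.0064, -0.0166]), 'gripper_force': 0.0, 'grip_width': 0.08533416546432598}
```

View pics/scene0.png

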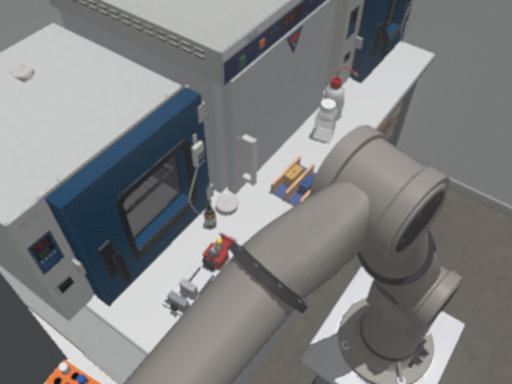

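View pics/top0.png

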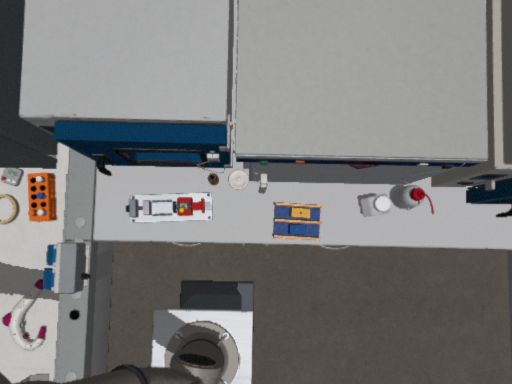

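The scene view shows the jig around (205,260) and the case around (293,182). In the top view the jig is at (170,207) with the anvil to the left (+y), the case is at (297,221), and the brass block is in the far pocket at about (300,212). I'll zoom in next.

Run:
```python
import cv2,numpy as np
t=cv2.imread("pics/top0.png"); s=cv2.imread("pics/scene0.png")
a=cv2.resize(t[185:245,120:220],None,fx=8,fy=8,interpolation=2)[:,:]
b=cv2.resize(t[185:245,265:330],None,fx=8,fy=8,interpolation=2)
c=cv2.resize(s[150:320,160:330],None,fx=3.5,fy=3.5,interpolation=2)
cv2.imwrite("pics/a.png",a);cv2.imwrite("pics/b.png",b);cv2.imwrite("pics/c.png",c)
```

```text
(no output)
```

View pics/a.png

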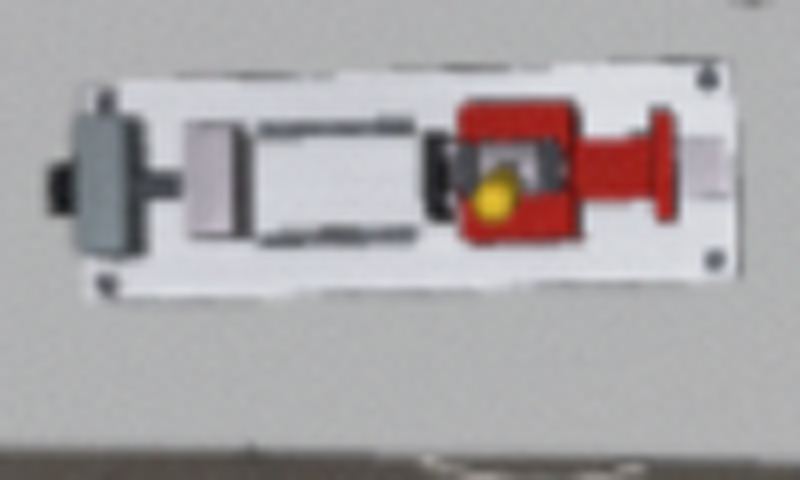

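View pics/b.png

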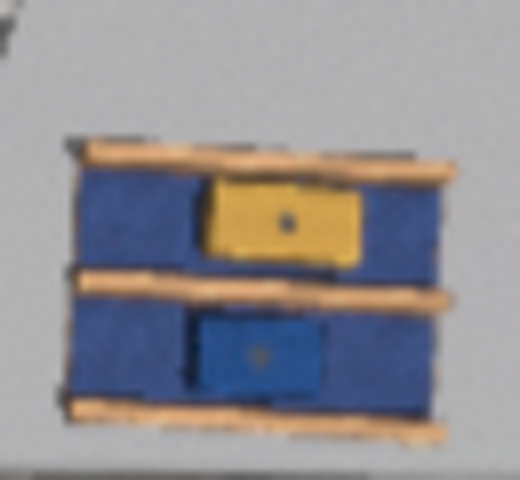

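View pics/c.png

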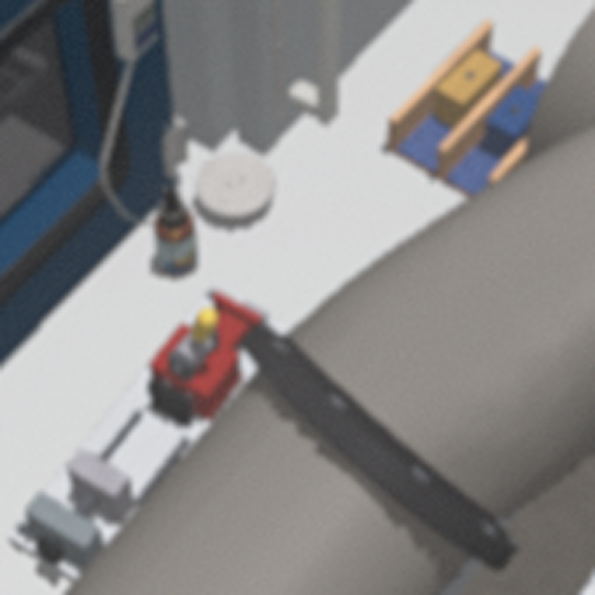

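Crop a (x8, offset 120,185) shows the plate corners at about (82,85), (735,62), (740,278) and (88,300). The anvil top spans 187–235 × 122–238, the ribs run 258–415, the red body top is 458–580 × 102–240, the flange is 653–675 × 108–220, and the lever end is at (495,203). In crop b (offset 265,185) the brass block is in the far pocket with its centre dot at (288,222), and the blue block's dot is at (260,355).

```bash
cat > h.py <<'E'
import cv2,numpy as np
from bench import *
np.set_printoptions(precision=4,suppress=True)
def ray(n,uv,z):
    c=camera_params(n); K=np.array([[c["fx"],0,c["cx"]],[0,c["fy"],c["cy"]],[0,0,1]])
    d=cv2.undistortPoints(np.array([[uv]],float),K,np.array([c["k1"],0,0,0,0]))[0,0]
    R=c["R"]; o=-R.T@c["t"]; v=R.T@np.array([d[0],d[1],1]); return (o+v*(z-o[2])/v[2])[:2]
def proj(n,X):
    c=camera_params(n); p=c["R"]@X+c["t"]; d=p[:2]/p[2]; d=d*(1+c["k1"]*(d@d)); return np.array([c["fx"]*d[0]+c["cx"],c["fy"]*d[1]+c["cy"]])
def mask(f,lo,hi,box):
    h=cv2.cvtColor(f,cv2.COLOR_RGB2HSV); m=cv2.inRange(h,lo,hi); k=np.zeros_like(m); x0,y0,x1,y1=box; k[y0:y1,x0:x1]=m[y0:y1,x0:x1]; return k
E
python3 - <<'E'
from h import *
def A(u,v,z): return ray("top",(120+(u-3.5)/8,185+(v-3.5)/8),z)
def B(u,v,z): return ray("top",(265+(u-3.5)/8,185+(v-3.5)/8),z)
def seg(l,a,b): d=a-b; print(l,a,b,"len",np.linalg.norm(d),"yaw deg",np.degrees(np.arctan2(-d[0],d[1])))
pl=[A(*p,.012) for p in((82,85),(735,62),(740,278),(88,300))]; print("plate",*pl,np.mean(pl,0)); seg("far",pl[0],pl[1]);seg("near",pl[3],pl[2])
print("anvil face",A(233,122,.06),A(235,238,.06))
for p in((258,130),(413,125),(260,240),(415,232)): print("rib",A(*p,.017))
print("body",*[A(*p,.052) for p in((458,104),(577,100),(580,242),(460,242))])
print("flange",A(675,108,.05),A(675,220,.05)); print("screws",[A(*p,.012) for p in((106,102),(708,78),(715,260),(106,285))])
print("lever end z.10-.13",A(495,203,.12))
print("nose",A(425,132,.052),A(428,220,.052))
br=[B(*p,.046) for p in((212,178),(362,188),(358,268),(208,258))];print("brass",np.mean(br,0),B(288,222,.046));seg("b",br[0],br[1]);seg("b",br[3],br[2])
print("blue",B(260,355,.046))
cs=[B(*p,.044) for p in((80,143),(455,165),(447,440),(68,410))];print("case",*cs,np.mean(cs,0));seg("c",cs[0],cs[1]);seg("c",cs[3],cs[2])
f=grab_frame("top")
m=mask(f,(15,90,90),(35,255,255),(280,195,325,220));c=max(cv2.findContours(m,0,1)[0],key=cv2.contourArea);print(cv2.minAreaRect(c));q=cv2.boxPoints(cv2.minAreaRect(c));print([ray("top",p,.046) for p in q],np.mean([ray("top",p,.046) for p in q],0))
print("scene dot brass",ray("scene",(160+(470-1.25)/3.5,150+(75-1.25)/3.5),.046))
c=(160+(208-1.25)/3.5,150+(316-1.25)/3.5);print("scene lever",[ray("scene",c,z) for z in(.1,.12)])
E
```

```text
plate [0.5125 0.249 ] [ 0.5275 -0.0157] [ 0.4395 -0.0201] [0.4253 0.2429] [0.4762 0.1141]
far [0.5125 0.249 ] [ 0.5275 -0.0157] len 0.2651151942674689 yaw deg 3.24034132257257
near [0.4253 0.2429] [ 0.4395 -0.0201] len 0.2633756606614508 yaw deg 3.0743902769997105
anvil face [0.4951 0.1779] [0.4494 0.1753]
rib [0.4953 0.1762]
rib [0.4986 0.1137]
rib [0.4507 0.1737]
rib [0.4552 0.1114]
body [0.5047 0.0909] [0.5073 0.0438] [0.4509 0.0409] [0.45   0.0882]
flange [0.5051 0.005 ] [0.4605 0.0037]
screws [array([0.5058, 0.2391]), array([ 0.5207, -0.0048]), array([ 0.4466, -0.0097]), array([0.4315, 0.2359])]
lever end z.10-.13 [0.4619 0.0661]
nose [0.4933 0.1036] [0.4584 0.1012]
brass [ 0.4659 -0.3025] [ 0.4663 -0.3037]
b [ 0.4832 -0.2732] [ 0.4805 -0.3331] len 0.05990508708544906 yaw deg -2.6164038201572968
b [ 0.4513 -0.272 ] [ 0.4486 -0.3317] len 0.05979123949581421 yaw deg -2.6068330006741816
blue [ 0.4132 -0.2931]
case [ 0.4963 -0.2205] [ 0.4906 -0.3704] [ 0.3812 -0.3679] [ 0.3899 -0.2173] [ 0.4395 -0.294 ]
c [ 0.4963 -0.2205] [ 0.4906 -0.3704] len 0.1499965840014562 yaw deg -2.1618059169433197
c [ 0.3899 -0.2173] [ 0.3812 -0.3679] len 0.15078493030545387 yaw deg -3.298837219369723
((300.0, 210.5), (13.0, 18.0), 90.0)
[array([ 0.4922, -0.2729]), array([ 0.4934, -0.3304]), array([ 0.4519, -0.3307]), array([ 0.4507, -0.2734])] [ 0.4721 -0.3018]
scene dot brass [ 0.4655 -0.3049]
scene lever [array([0.4711, 0.0538]), array([0.4621, 0.0637])]
```

```bash
python3 -m jog '[{"x":0.5,"y":-0.62,"rz":0.17,"jaw":1},{"x":0.5,"y":-0.62,"rz":0.17,"jaw":1},{"x":0.5,"y":-0.62,"rz":0.17,"jaw":1},{"x":0.5,"y":-0.62,"rz":0.17,"jaw":1},{"x":0.5,"y":-0.62,"rz":0.17,"jaw":1},{"x":0.5,"y":-0.62,"rz":0.17,"jaw":1},{"x":0.5,"y":-0.62,"rz":0.17,"jaw":1},{"x":0.5,"y":-0.62,"rz":0.17,"jaw":1}]' 40
python3 -m jog '[{"y":-0.85,"jaw":1},{"y":-0.85,"jaw":1},{"y":-0.85,"jaw":1},{"y":-0.85,"jaw":1},{"y":-0.85,"jaw":1},{"y":-0.85,"jaw":1},{"y":-0.85,"jaw":1},{"jaw":1}]'
python3 -c "
from h import *
o=get_obs();print(o['joints'])"
```

```text
[-1.4001  0.4776  0.0223  1.5562 -0.0115  1.1093 -0.0831]validation failed for argument at $[0]...
validation failed for argument at $[0]...
```

```bash
python3 -m jog '[{"rx":0,"ry":0,"rz":0.17,"x":0.5,"y":-0.62,"z":0,"jaw":1},{"rx":0,"ry":0,"rz":0.17,"x":0.5,"y":-0.62,"z":0,"jaw":1},{"rx":0,"ry":0,"rz":0.17,"x":0.5,"y":-0.62,"z":0,"jaw":1},{"rx":0,"ry":0,"rz":0.17,"x":0.5,"y":-0.62,"z":0,"jaw":1},{"rx":0,"ry":0,"rz":0.17,"x":0.5,"y":-0.62,"z":0,"jaw":1},{"rx":0,"ry":0,"rz":0.17,"x":0.5,"y":-0.62,"z":0,"jaw":1},{"rx":0,"ry":0,"rz":0.17,"x":0.5,"y":-0.62,"z":0,"jaw":1},{"rx":0,"ry":0,"rz":0.17,"x":0.5,"y":-0.62,"z":0,"jaw":1}]' 40
```

```text
clock: 1.15
tcp_pos: [0.4265, 0.3499, 0.2312]
orientation: [-0.064, -3.141, 0.0]
contact_force: [0.8, -0.2, 0.1]
grip_width: 0.085
gripper_force: 0.0
```

```bash
python3 -m jog '[{"rx":0,"ry":0,"rz":0,"x":0.1,"y":-0.85,"z":0,"jaw":1},{"rx":0,"ry":0,"rz":0,"x":0.1,"y":-0.85,"z":0,"jaw":1},{"rx":0,"ry":0,"rz":0,"x":0,"y":-0.85,"z":0,"jaw":1},{"rx":0,"ry":0,"rz":0,"x":0,"y":-0.85,"z":0,"jaw":1},{"rx":0,"ry":0,"rz":0,"x":0,"y":-0.85,"z":0,"jaw":1},{"rx":0,"ry":0,"rz":0,"x":0,"y":-0.85,"z":0,"jaw":1},{"rx":0,"ry":0,"rz":0,"x":0,"y":-0.85,"z":0,"jaw":1},{"rx":0,"ry":0,"rz":0,"x":0,"y":-0.85,"z":0,"jaw":1}]' 40
python3 -m jog '[{"rx":0,"ry":0,"rz":0,"x":-0.1,"y":-0.8,"z":0,"jaw":1},{"rx":0,"ry":0,"rz":0,"x":-0.1,"y":-0.8,"z":0,"jaw":1},{"rx":0,"ry":0,"rz":0,"x":0.1,"y":-0.8,"z":0,"jaw":1},{"rx":0,"ry":0,"rz":0,"x":0.3,"y":-0.8,"z":-0.2,"jaw":1},{"rx":0,"ry":0,"rz":0,"x":0.3,"y":-0.8,"z":-0.4,"jaw":1},{"rx":0,"ry":0,"rz":0,"x":0,"y":0,"z":-0.4,"jaw":1},{"rx":0,"ry":0,"rz":0,"x":0,"y":0,"z":0,"jaw":1}]'
```

```text
clock: 2.15
tcp_pos: [0.4374, -0.0583, 0.2314]
orientation: [0.065, 3.141, 0.0]
contact_force: [0.1, -0.4, 0.9]
grip_width: 0.0852
gripper_force: 0.0
clock: 3.02
tcp_pos: [0.4663, -0.2962, 0.1694]
orientation: [-0.066, -3.136, -0.002]
contact_force: [-0.0, 0.1, -0.0]
grip_width: 0.0855
gripper_force: 0.0
```

```bash
python3 -m jog '[{"rx":0,"ry":0,"rz":0,"x":0,"y":-0.12,"z":-0.5,"jaw":1},{"rx":0,"ry":0,"rz":0,"x":0,"y":0,"z":-0.5,"jaw":1},{"rx":0,"ry":0,"rz":0,"x":0,"y":0,"z":-0.5,"jaw":1},{"rx":0,"ry":0,"rz":0,"x":0,"y":0,"z":-0.4,"jaw":1},{"rx":0,"ry":0,"rz":0,"x":0,"y":0,"z":-0.4,"jaw":1},{"rx":0,"ry":0,"rz":0,"x":0,"y":0,"z":-0.3,"jaw":1},{"rx":0,"ry":0,"rz":0,"x":0,"y":0,"z":0,"jaw":1}]'
python3 - <<'E'
from h import *
t=grab_frame("top");s=grab_frame("scene")
b=cv2.resize(t[170:260,255:345],None,fx=4.4,fy=4.4,interpolation=2);c=cv2.resize(s[150:240,250:340],None,fx=4.4,fy=4.4,interpolation=2)
cv2.imwrite("pics/d.png",np.hstack([b,c])[:,:,::-1])
E
```

```text
clock: 3.9
tcp_pos: [0.4676, -0.3031, 0.015]
orientation: [-0.064, -3.14, -0.002]
contact_force: [0.7, 0.5, 0.5]
grip_width: 0.0854
gripper_force: 0.0
```

View pics/d.png

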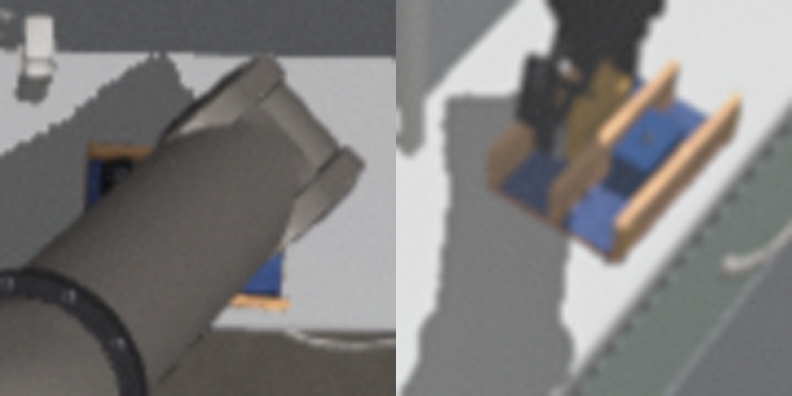

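The right half of the picture shows the gripper over the far pocket. One finger is down at the brass block's end, around (545,110), and the block is around (595,110), with no contact force. I'll close and lift.

```bash
python3 -m jog '[{"rx":0,"ry":0,"rz":0,"x":0,"y":0,"z":-0.05,"jaw":0.2},{"rx":0,"ry":0,"rz":0,"x":0,"y":0,"z":0,"jaw":0.2},{"rx":0,"ry":0,"rz":0,"x":0,"y":0,"z":0,"jaw":0.2},{"rx":0,"ry":0,"rz":0,"x":0,"y":0,"z":0,"jaw":0.2},{"rx":0,"ry":0,"rz":0,"x":0,"y":0,"z":0,"jaw":0.2}]' 40
python3 -m jog '[{"rx":0,"ry":0,"rz":0,"x":0,"y":0,"z":0.1,"jaw":0.2},{"rx":0,"ry":0,"rz":0,"x":0,"y":0,"z":0.2,"jaw":0.2},{"rx":0,"ry":0,"rz":0,"x":0,"y":0,"z":0.4,"jaw":0.2},{"rx":0,"ry":0,"rz":0,"x":0,"y":0,"z":0.5,"jaw":0.2},{"rx":0,"ry":0,"rz":0,"x":0,"y":0,"z":0.5,"jaw":0.2},{"rx":0,"ry":0,"rz":0,"x":0,"y":0,"z":0,"jaw":0.2}]'
```

```text
clock: 4.62
tcp_pos: [0.4683, -0.3041, 0.013]
orientation: [0.065, 3.14, -0.001]
contact_force: [0.2, 0.7, 6.1]
grip_width: 0.0594
gripper_force: 44.4
clock: 5.38
tcp_pos: [0.4691, -0.3047, 0.1168]
orientation: [0.065, 3.137, -0.003]
contact_force: [0.2, -0.2, -2.3]
grip_width: 0.0595
gripper_force: 43.7
```

```bash
python3 -m jog '[{"rx":0,"ry":0,"rz":0,"x":-0.3,"y":0.7,"z":0,"jaw":0.2},{"rx":0,"ry":0,"rz":0,"x":-0.3,"y":0.7,"z":0,"jaw":0.2},{"rx":0,"ry":0,"rz":0.2,"x":0.05,"y":0.8,"z":0,"jaw":0.2},{"rx":0,"ry":0,"rz":0.2,"x":0.1,"y":0.8,"z":0,"jaw":0.2},{"rx":0,"ry":0,"rz":0.15,"x":0.05,"y":0.4,"z":0,"jaw":0.2},{"rx":0,"ry":0,"rz":0,"x":0,"y":0,"z":-0.5,"jaw":0.2},{"rx":0,"ry":0,"rz":0,"x":0,"y":0,"z":-0.5,"jaw":0.2},{"rx":0,"ry":0,"rz":0,"x":0,"y":0,"z":0,"jaw":0.2}]'
```

```text
clock: 6.38
tcp_pos: [0.4414, -0.0996, 0.0525]
orientation: [0.086, -3.135, -0.0]
contact_force: [-1.0, 0.5, -1.4]
grip_width: 0.0591
gripper_force: 44.2
```

```bash
python3 -m jog '[{"rx":0,"ry":0,"rz":0,"x":0,"y":0,"z":-0.4,"jaw":0.2},{"rx":0,"ry":0,"rz":0,"x":0,"y":0,"z":-0.2,"jaw":0.2},{"rx":0,"ry":0,"rz":0,"x":0,"y":0,"z":-0.05,"jaw":0.2},{"rx":0,"ry":0,"rz":0,"x":0,"y":0,"z":0,"jaw":0.2}]'
python3 -m jog '[{"rx":0,"ry":0,"rz":0,"x":0,"y":0,"z":-0.04,"jaw":0.2},{"rx":0,"ry":0,"rz":0,"x":0,"y":0,"z":0,"jaw":0.2}]'
```

```text
clock: 6.88
tcp_pos: [0.444, -0.1, 0.0157]
orientation: [-0.085, 3.14, 0.0]
contact_force: [0.2, 0.2, -2.0]
grip_width: 0.0594
gripper_force: 44.4
clock: 7.12
tcp_pos: [0.4439, -0.0998, 0.0132]
orientation: [-0.086, 3.14, 0.0]
contact_force: [-0.3, 0.2, -2.2]
grip_width: 0.0594
gripper_force: 44.4
```

```bash
python3 -m jog '[{"rx":0,"ry":0,"rz":0,"x":0,"y":0,"z":-0.06,"jaw":0.2},{"rx":0,"ry":0,"rz":0,"x":0,"y":0,"z":0,"jaw":0.2}]'
python3 -m jog '[{"rx":0,"ry":0,"rz":0,"x":0,"y":0,"z":-0.025,"jaw":0.2},{"rx":0,"ry":0,"rz":0,"x":0,"y":0,"z":0,"jaw":0.2}]'
python3 -m jog '[{"rx":0,"ry":0,"rz":0,"x":0,"y":0,"z":-0.025,"jaw":0.2},{"rx":0,"ry":0,"rz":0,"x":0,"y":0,"z":0,"jaw":0.2}]'
```

```text
clock: 7.38
tcp_pos: [0.4436, -0.0998, 0.0091]
orientation: [0.086, -3.14, -0.0]
contact_force: [0.1, 0.1, -1.2]
grip_width: 0.0597
gripper_force: 44.4
clock: 7.62
tcp_pos: [0.4437, -0.0998, 0.0077]
orientation: [0.086, -3.14, -0.0]
contact_force: [0.0, -0.9, -1.7]
grip_width: 0.0599
gripper_force: 44.4
clock: 7.88
tcp_pos: [0.4438, -0.0999, 0.0069]
orientation: [-0.085, 3.14, 0.001]
contact_force: [-3.1, 0.5, 10.3]
grip_width: 0.0594
gripper_force: 45.8
```

```bash
python3 -m jog '[{"rx":0,"ry":0,"rz":0,"x":0,"y":0,"z":0,"jaw":1},{"rx":0,"ry":0,"rz":0,"x":0,"y":0,"z":0,"jaw":1},{"rx":0,"ry":0,"rz":0,"x":0,"y":0,"z":0,"jaw":1},{"rx":0,"ry":0,"rz":0,"x":0,"y":0,"z":0,"jaw":1},{"rx":0,"ry":0,"rz":0,"x":0,"y":0,"z":0.5,"jaw":1},{"rx":0,"ry":0,"rz":0,"x":0,"y":0,"z":0.9,"jaw":1},{"rx":0,"ry":0,"rz":0,"x":0,"y":0,"z":0.5,"jaw":1}]'
python3 -m jog '[{"rx":0,"ry":0,"rz":-1,"x":0,"y":0,"z":0,"jaw":1},{"rx":0,"ry":0,"rz":-1,"x":0,"y":0,"z":0,"jaw":1},{"rx":0,"ry":0,"rz":-1,"x":0,"y":0,"z":0,"jaw":1},{"rx":0,"ry":0,"rz":-1,"x":0,"y":0,"z":0,"jaw":1},{"rx":0,"ry":0,"rz":-1,"x":0,"y":0,"z":0,"jaw":1},{"rx":0,"ry":0,"rz":-1,"x":0,"y":0,"z":0,"jaw":1},{"rx":0,"ry":0,"rz":-1,"x":0,"y":0,"z":0,"jaw":1},{"rx":0,"ry":0,"rz":-1,"x":0,"y":0,"z":0,"jaw":1}]'
python3 -m jog '[{"rx":0,"ry":0,"rz":-1,"x":0,"y":0,"z":0,"jaw":1},{"rx":0,"ry":0,"rz":0,"x":0,"y":0,"z":0,"jaw":1}]'
python3 - <<'E'
from h import *
t=grab_frame("top");s=grab_frame("scene")
print("block top proj",proj("top",np.array([.444,-.1,.04])),proj("scene",np.array([.444,-.1,.04])))
cv2.imwrite("pics/e.png",np.hstack([cv2.resize(t[165:255,200:290],None,fx=4.4,fy=4.4,interpolation=2),cv2.resize(s[165:255,200:290],None,fx=4.4,fy=4.4,interpolation=2)])[:,:,::-1])
E
```

```text
clock: 8.75
tcp_pos: [0.4444, -0.1001, 0.1223]
orientation: [-0.085, 3.139, -0.0]
contact_force: [1.0, 0.3, -1.6]
grip_width: 0.0852
gripper_force: 0.0
clock: 9.75
tcp_pos: [0.4436, -0.0998, 0.1203]
orientation: [-1.96, -2.455, -0.0]
contact_force: [0.2, -0.1, 0.7]
grip_width: 0.0852
gripper_force: 0.0
clock: 10.0
tcp_pos: [0.4436, -0.0998, 0.1202]
orientation: [2.158, 2.283, -0.001]
contact_force: [0.0, 0.0, -0.4]
grip_width: 0.0853
gripper_force: 0.0
block top proj [236.5441 218.0578] [261.2226 219.5684]
```

View pics/e.png

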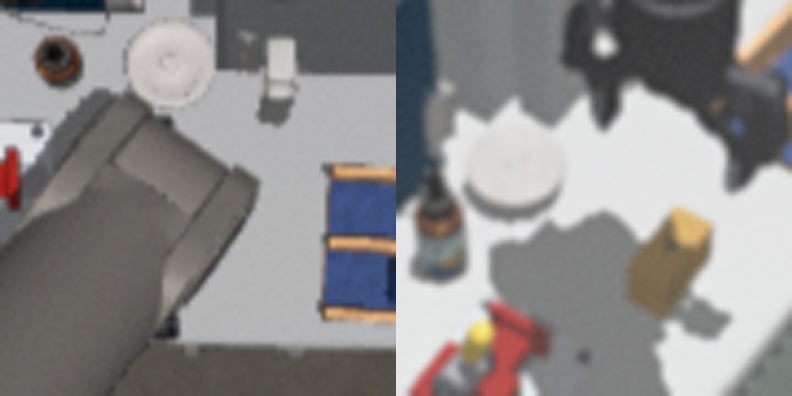

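The right half shows the brass block lying on the bench at about (670,260). Its top is partly in the gripper's shadow, it is aligned with the hand, and the fingers are clear above it. The dish at (515,170) and the dropper are away from the hand. I'll descend and re-grasp across the block.

```bash
python3 -m jog '[{"rx":0,"ry":0,"rz":0,"x":0,"y":0,"z":-0.5,"jaw":1},{"rx":0,"ry":0,"rz":0,"x":0,"y":0,"z":-0.5,"jaw":1},{"rx":0,"ry":0,"rz":0,"x":0,"y":0,"z":-0.5,"jaw":1},{"rx":0,"ry":0,"rz":0,"x":0,"y":0,"z":-0.3,"jaw":1},{"rx":0,"ry":0,"rz":0,"x":0,"y":0,"z":0,"jaw":1},{"rx":0,"ry":0,"rz":0,"x":0,"y":0,"z":0,"jaw":1}]'
python3 -m jog '[{"rx":0,"ry":0,"rz":0,"x":0,"y":0,"z":0,"jaw":-0.6},{"rx":0,"ry":0,"rz":0,"x":0,"y":0,"z":0,"jaw":-0.6},{"rx":0,"ry":0,"rz":0,"x":0,"y":0,"z":0,"jaw":-0.6},{"rx":0,"ry":0,"rz":0,"x":0,"y":0,"z":0,"jaw":-0.6},{"rx":0,"ry":0,"rz":0,"x":0,"y":0,"z":0,"jaw":-0.6},{"rx":0,"ry":0,"rz":0,"x":0,"y":0,"z":0,"jaw":-0.6}]' 35
```

```text
clock: 10.85
tcp_pos: [0.4442, -0.1001, 0.0129]
orientation: [2.159, 2.282, 0.001]
contact_force: [-0.1, 0.5, -0.1]
grip_width: 0.0852
gripper_force: 0.0
clock: 11.6
tcp_pos: [0.4439, -0.0997, 0.0126]
orientation: [-2.16, -2.281, -0.001]
contact_force: [-1.2, -0.2, 6.2]
grip_width: 0.0292
gripper_force: 34.8
```

```bash
python3 -m jog '[{"rx":0,"ry":0,"rz":0,"x":0,"y":0,"z":0.3,"jaw":-0.6},{"rx":0,"ry":0,"rz":0,"x":0,"y":0,"z":0.6,"jaw":-0.6},{"rx":0,"ry":0,"rz":0,"x":0,"y":0,"z":0.8,"jaw":-0.6},{"rx":0,"ry":0,"rz":0,"x":0,"y":0,"z":0.7,"jaw":-0.6},{"rx":0,"ry":0,"rz":0,"x":0,"y":0,"z":0.3,"jaw":-0.6},{"rx":0,"ry":0,"rz":0,"x":0,"y":0,"z":0,"jaw":-0.6}]'
python3 -m jog '[{"rx":0,"ry":0,"rz":0,"x":0.1,"y":0.8,"z":0,"jaw":-0.6},{"rx":0,"ry":0,"rz":0,"x":0.1,"y":0.8,"z":0,"jaw":-0.6},{"rx":0,"ry":0,"rz":0,"x":0.1,"y":0.8,"z":0,"jaw":-0.6},{"rx":0,"ry":0,"rz":0,"x":0.1,"y":0.8,"z":0,"jaw":-0.6},{"rx":0,"ry":0,"rz":0,"x":0.1,"y":0.8,"z":0,"jaw":-0.6},{"rx":0,"ry":0,"rz":0,"x":0,"y":0,"z":-0.5,"jaw":-0.6},{"rx":0,"ry":0,"rz":0,"x":0,"y":0,"z":-0.8,"jaw":-0.6},{"rx":0,"ry":0,"rz":0,"x":0,"y":0,"z":0,"jaw":-0.6}]'
python3 - <<'E'
from h import *
o=get_obs();print(o['tcp_pos'],o['joints'])
t=grab_frame("top");s=grab_frame("scene")
cv2.imwrite("pics/f.png",np.hstack([cv2.resize(t[165:255,110:220],None,fx=3.6,fy=3.6,interpolation=2),cv2.resize(s[210:300,150:260],None,fx=3.6,fy=3.6,interpolation=2)])[:,:,::-1])
E
```

```text
clock: 12.35
tcp_pos: [0.4444, -0.0995, 0.175]
orientation: [2.159, 2.281, 0.004]
contact_force: [-0.2, 0.5, -1.9]
grip_width: 0.0291
gripper_force: 35.5
clock: 13.35
tcp_pos: [0.4704, 0.1387, 0.0929]
orientation: [-2.159, -2.279, 0.013]
contact_force: [-0.2, 0.6, -2.0]
grip_width: 0.0292
gripper_force: 35.5
[0.4704 0.1387 0.0929] [-1.0853  0.5165  0.8631  2.1431 -0.5846  0.7434  0.2189]
```

View pics/f.png

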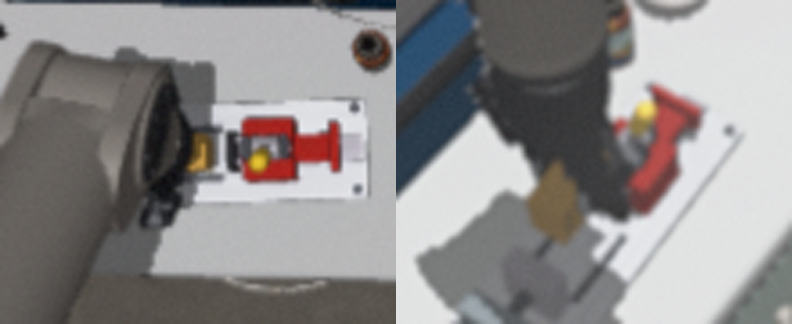

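The left half (top view) shows the brass block end at (202,152), between the rib lines at about v=127 and v=178, with the stop and lever clear to the right. I'll measure its lateral position before lowering.

Run:
```python
from h import *
t=grab_frame("top"); o=get_obs(); print(o['tcp_pos'])
m=mask(t,(12,90,60),(35,255,255),(158,195,174,220)); 
ys,xs=np.nonzero(m); 
for u in range(xs.min(),xs.max()+1):
    v=ys[xs==u]; print(u,v.min(),v.max(),[ray("top",(u,q),.12) for q in (v.min()-.5,v.max()+.5)])
g=cv2.cvtColor(t,cv2.COLOR_RGB2GRAY)
print(g[196:220,160:176])
```

```text
[0.4744 0.1396 0.0971]
162 209 210 [array([0.4651, 0.1249]), array([0.459 , 0.1247])]
163 206 210 [array([0.4742, 0.1222]), array([0.4591, 0.1216])]
164 201 210 [array([0.4895, 0.1197]), array([0.4591, 0.1186])]
165 201 210 [array([0.4896, 0.1167]), array([0.4592, 0.1156])]
166 201 210 [array([0.4896, 0.1137]), array([0.4593, 0.1126])]
167 201 210 [array([0.4897, 0.1107]), array([0.4593, 0.1096])]
168 207 209 [array([0.4715, 0.107 ]), array([0.4624, 0.1067])]
[[ 28  55  98 100 101 102 101 103 135 207 215 214 216 216 216 216]
 [ 22  37  75 100 104 103 101 105 131 205 212 214 210 214 214 214]
 [ 21  25  57  96 102 102 101 101 129 198 208 207 212 211 213 213]
 [ 27  18  43  82  95  95  94  84  95 135 169 180 208 213 213 212]
 [ 33  19  29  49  63  64  59  54  56  74 111 137 201 206 205 207]
 [ 32  19  24  43  70  70  71  51  48  62  88 121 164 123 120 130]
 [ 41  25  27  49  75  78  78  63  67  94 122 179 156  73  52  67]
 [ 41  24  22  47  77  82  87  67  73  99 133 196 157  62  50  93]
 [ 36  22  26  45  78  96 136  77  73 104 135 200 160  67  43  73]
 [ 26  16  30  48  76 100 147  79
[... 272 characters left out ...]
 106 143 202 161  67  46  62]
 [ 22  42  72  95 135 143 135  87 101 165 195 212 188  78  43  61]
 [ 27  45  73  92 123 140 142 138 152 200 212 212 196  92  47  40]
 [ 37  63  89 120 179 193 191 193 194 205 206 206 201 150  95  80]
 [ 41  53  73  97 133 155 160 156 145 146 139 147 183 200 193 193]
 [ 36  48  54  64  90 111 116 116 107 111 110 127 181 217 218 218]
 [ 64  65  69  71  94 134 161 162 161 162 165 175 211 221 222 221]
 [ 93  96  96 103 137 197 208 210 209 210 208 211 220 220 221 220]
 [ 90 100 107 131 194 215 219 218 218 219 217 218 219 219 220 218]
 [ 78 103 106 136 211 218 217 219 219 219 219 218 219 219 220 220]
 [ 76 100 108 142 213 219 220 219 220 219 220 219 220 220 221 219]]
```

```bash
python3 -m jog '[{"rx":0,"ry":0,"rz":0,"x":0.015,"y":0.02,"z":-0.3,"jaw":-0.6},{"rx":0,"ry":0,"rz":0,"x":0,"y":0,"z":-0.4,"jaw":-0.6},{"rx":0,"ry":0,"rz":0,"x":0,"y":0,"z":-0.3,"jaw":-0.6},{"rx":0,"ry":0,"rz":0,"x":0,"y":0,"z":-0.05,"jaw":-0.6},{"rx":0,"ry":0,"rz":0,"x":0,"y":0,"z":0,"jaw":-0.6},{"rx":0,"ry":0,"rz":0,"x":0,"y":0,"z":0,"jaw":-0.6}]'
python3 -m jog '[{"rx":0,"ry":0,"rz":0,"x":0,"y":0,"z":-0.05,"jaw":-0.6},{"rx":0,"ry":0,"rz":0,"x":0,"y":0,"z":0,"jaw":-0.6}]'
```

```text
clock: 14.25
tcp_pos: [0.4755, 0.1417, 0.0344]
orientation: [2.16, 2.281, 0.003]
contact_force: [0.4, -0.8, -2.4]
grip_width: 0.0296
gripper_force: 35.6
clock: 14.5
tcp_pos: [0.4746, 0.1414, 0.0303]
orientation: [-2.16, -2.281, -0.0]
contact_force: [0.5, -0.2, -1.6]
grip_width: 0.0294
gripper_force: 35.6
```

Run:
```python
from h import *
s=grab_frame("scene");t=grab_frame("top")
cv2.imwrite("pics/g.png",np.hstack([cv2.resize(s[235:295,165:225],None,fx=6.6,fy=6.6,interpolation=2),cv2.resize(t[180:240,140:200],None,fx=6.6,fy=6.6,interpolation=2)])[:,:,::-1])
```

```text
(no output)
```

View pics/g.png

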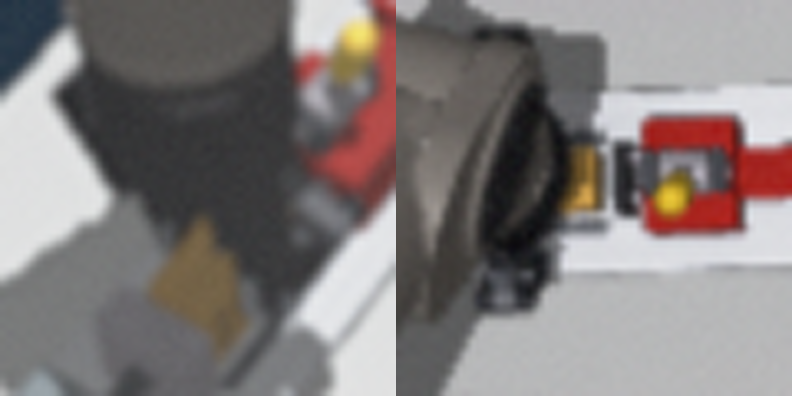

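The right half (top view) shows the block end at v 145–212 (u≈585), the ribs at about v 138 and 225, and the nose front at u≈617, leaving roughly 7 mm of clearance.

Run:
```python
from h import *
t=grab_frame("top"); g=cv2.cvtColor(t,cv2.COLOR_RGB2GRAY)
print(get_obs()['tcp_pos'])
h=cv2.cvtColor(t,cv2.COLOR_RGB2HSV)
print(g[196:218,164:174]);print(h[196:218,167,:2].T)
f=lambda v,z:ray("top",(168.5,v),z)
for v in (201.5,202,211.5,212):print("blk",v,f(v,.057))
for v in (200.5,201,213.5,214):print("rib",v,f(v,.017))
```

```text
[0.4747 0.1414 0.0303]
[[ 97 102 103 105 104 110 142 207 216 215]
 [ 75  95 101 102 102 127 190 211 215 213]
 [ 46  78 100 102 102 129 196 210 213 213]
 [ 33  65  89  81  84  97 138 176 209 212]
 [ 21  37  56  53  57  62  90 135 202 206]
 [ 20  27  37  54  55  67  87 123 164 127]
 [ 25  29  53  78  80 101 115 174 154  70]
 [ 25  30  48  79  89 114  94 131 146  64]
 [ 23  28  42  77  91 116  79 106 146  63]
 [ 26  25  45  79  92 115  78 104 146  68]
 [ 19  20  45  77  90 117  80 101 144  63]
 [ 20  25  49  77 105 135  83 100 142  65]
 [ 21  31  65  97 145 148  84 101 143  65]
 [ 26  45  76 108 157 153  89 109 148  67]
 [ 33  57  98 143 160 152  89 114 176  76]
 [ 47  78 118 126 123 123  96 127 187  91]
 [ 54 101 156 157 151 155 159 184 199 148]
 [ 62  92 140 145 130 129 124 145 184 200]
 [ 69  91 111 112 105 111 108 129 181 215]
 [112 138 160 163 162 163 163 174 209 220]
 [132 191 207 208 209 210 209 212 219 220]
 [119 167 213 218 217 219 218 219 219 218]]
[[110 128 120 130 120   0  18  19  18  19  19  19  19  19  19  18  14 120
  113 113 108 120]
 [  7  10   5   9  14   0  96 142 150 155 155 160 157 159 160 125  20   3
   17  14  12   6]]
blk 201.5 [0.4913 0.116 ]
blk 202 [0.4897 0.1159]
blk 211.5 [0.4596 0.1148]
blk 212 [0.4581 0.1148]
rib 200.5 [0.4974 0.1224]
rib 201 [0.4958 0.1223]
rib 213.5 [0.4552 0.1209]
rib 214 [0.4536 0.1208]
```

```bash
python3 -m jog '[{"rx":0,"ry":0,"rz":0,"x":0,"y":0,"z":-0.05,"jaw":-0.6},{"rx":0,"ry":0,"rz":0,"x":0,"y":0,"z":0,"jaw":-0.6}]'
python3 -m jog '[{"rx":0,"ry":0,"rz":0,"x":0,"y":0,"z":-0.035,"jaw":-0.6},{"rx":0,"ry":0,"rz":0,"x":0,"y":0,"z":0,"jaw":-0.6}]'
python3 -m jog '[{"rx":0,"ry":0,"rz":0,"x":0,"y":0,"z":-0.02,"jaw":-0.6},{"rx":0,"ry":0,"rz":0,"x":0,"y":0,"z":0,"jaw":-0.6}]'
```

```text
clock: 14.9
tcp_pos: [0.4745, 0.1413, 0.0271]
orientation: [-2.16, -2.281, 0.001]
contact_force: [-0.4, 0.1, -2.1]
grip_width: 0.0292
gripper_force: 35.6
clock: 15.15
tcp_pos: [0.4745, 0.1413, 0.025]
orientation: [-2.16, -2.281, 0.0]
contact_force: [0.3, 0.3, -2.2]
grip_width: 0.0297
gripper_force: 35.6
clock: 15.4
tcp_pos: [0.4747, 0.1413, 0.0247]
orientation: [-2.16, -2.28, -0.001]
contact_force: [-2.8, 0.2, 8.6]
grip_width: 0.0294
gripper_force: 37.1
```

```bash
python3 -m jog '[{"rx":0,"ry":0,"rz":0,"x":0,"y":0,"z":0,"jaw":0.1},{"rx":0,"ry":0,"rz":0,"x":0,"y":0,"z":0,"jaw":0.1},{"rx":0,"ry":0,"rz":0,"x":0,"y":0,"z":0,"jaw":0.1},{"rx":0,"ry":0,"rz":0,"x":0,"y":0,"z":0.3,"jaw":0.1},{"rx":0,"ry":0,"rz":0,"x":0,"y":0,"z":0.8,"jaw":0.1},{"rx":0,"ry":0,"rz":0,"x":0,"y":0,"z":1,"jaw":0.1},{"rx":0,"ry":0,"rz":0,"x":0,"y":0,"z":0.6,"jaw":0.1},{"rx":0,"ry":0,"rz":0,"x":0,"y":0,"z":0,"jaw":0.1}]'
python3 -m jog '[{"rx":0,"ry":0,"rz":0,"x":0.05,"y":-0.6,"z":0,"jaw":-1},{"rx":0,"ry":0,"rz":0,"x":0.05,"y":-0.6,"z":0,"jaw":-1},{"rx":0,"ry":0,"rz":0,"x":0.05,"y":-0.6,"z":0,"jaw":-1},{"rx":0,"ry":0,"rz":0,"x":0,"y":-0.5,"z":0,"jaw":-1},{"rx":0,"ry":0,"rz":0,"x":0,"y":-0.37,"z":0,"jaw":-1},{"rx":0,"ry":0,"rz":0,"x":0,"y":0,"z":0,"jaw":-1},{"rx":0,"ry":0,"rz":0,"x":0,"y":0,"z":0,"jaw":-1}]'
python3 - <<'E'
from h import *
s=grab_frame("scene");t=grab_frame("top");print(get_obs()['tcp_pos'])
cv2.imwrite("pics/i.png",np.hstack([cv2.resize(s[225:315,150:240],None,fx=4.4,fy=4.4,interpolation=2),cv2.resize(t[165:255,120:210],None,fx=4.4,fy=4.4,interpolation=2)])[:,:,::-1])
E
```

```text
clock: 16.4
tcp_pos: [0.4762, 0.142, 0.1882]
orientation: [2.159, 2.281, 0.008]
contact_force: [0.4, 0.3, -0.1]
grip_width: 0.0469
gripper_force: 0.0
clock: 17.27
tcp_pos: [0.4833, -0.0179, 0.1853]
orientation: [-2.159, -2.281, 0.001]
contact_force: [-0.2, 0.3, -1.1]
grip_width: -0.0003
gripper_force: 0.0
[ 0.4835 -0.0177  0.1856]
```

View pics/i.png

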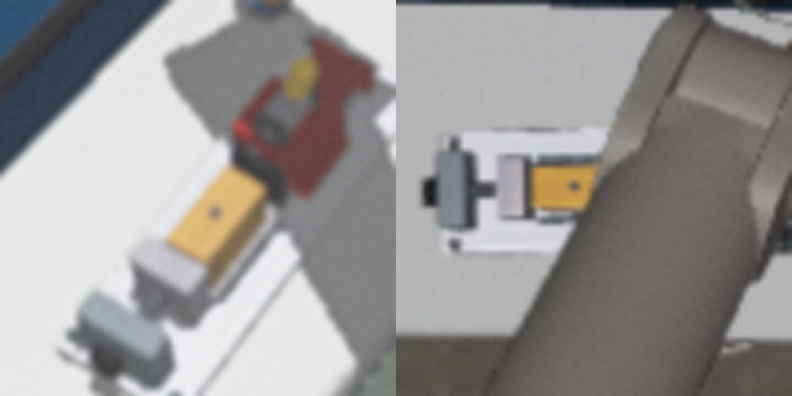

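The block lies flat in the groove. In the left half its dot is at (213,213), and it sits between the anvil at (170,270) and the nose at (262,170). I'll lower the shut fingers behind the flange next.

```bash
python3 -m jog '[{"rx":0,"ry":0,"rz":0,"x":0,"y":0,"z":-0.5,"jaw":-1},{"rx":0,"ry":0,"rz":0,"x":0,"y":0,"z":-0.7,"jaw":-1},{"rx":0,"ry":0,"rz":0,"x":0,"y":0,"z":-0.7,"jaw":-1},{"rx":0,"ry":0,"rz":0,"x":0,"y":0,"z":-0.45,"jaw":-1},{"rx":0,"ry":0,"rz":0,"x":0,"y":0,"z":-0.15,"jaw":-1},{"rx":0,"ry":0,"rz":0,"x":0,"y":0,"z":0,"jaw":-1}]'
python3 -m jog '[{"rx":0,"ry":0,"rz":0,"x":0,"y":0.05,"z":0,"jaw":-1},{"rx":0,"ry":0,"rz":0,"x":0,"y":0.05,"z":0,"jaw":-1},{"rx":0,"ry":0,"rz":0,"x":0,"y":0.05,"z":0,"jaw":-1},{"rx":0,"ry":0,"rz":0,"x":0,"y":0,"z":0,"jaw":-1}]'
```

```text
clock: 18.12
tcp_pos: [0.4838, -0.0185, 0.036]
orientation: [-2.159, -2.282, 0.001]
contact_force: [-0.1, 0.0, 0.4]
grip_width: 0.0002
gripper_force: 0.0
clock: 18.62
tcp_pos: [0.4838, -0.0093, 0.0362]
orientation: [2.159, 2.282, 0.001]
contact_force: [-0.1, -0.8, 0.3]
grip_width: -0.0003
gripper_force: 0.0
```

```bash
for i in 1; do python3 -m jog '[{"rx":0,"ry":0,"rz":0,"x":-0.001,"y":0.025,"z":0,"jaw":-1},{"rx":0,"ry":0,"rz":0,"x":-0.001,"y":0.025,"z":0,"jaw":-1},{"rx":0,"ry":0,"rz":0,"x":0,"y":0,"z":0,"jaw":-1}]'; done
python3 -m jog '[{"rx":0,"ry":0,"rz":0,"x":-0.001,"y":0.025,"z":0,"jaw":-1},{"rx":0,"ry":0,"rz":0,"x":-0.001,"y":0.025,"z":0,"jaw":-1},{"rx":0,"ry":0,"rz":0,"x":0,"y":0,"z":0,"jaw":-1}]'
python3 -m jog '[{"rx":0,"ry":0,"rz":0,"x":-0.001,"y":0.025,"z":0,"jaw":-1},{"rx":0,"ry":0,"rz":0,"x":-0.001,"y":0.025,"z":0,"jaw":-1},{"rx":0,"ry":0,"rz":0,"x":0,"y":0,"z":0,"jaw":-1}]'
python3 -m jog '[{"rx":0,"ry":0,"rz":0,"x":-0.001,"y":0.025,"z":0,"jaw":-1},{"rx":0,"ry":0,"rz":0,"x":0,"y":0,"z":0,"jaw":-1}]'
```

```text
clock: 19.0
tcp_pos: [0.4835, -0.0069, 0.036]
orientation: [2.16, 2.281, -0.0]
contact_force: [-1.0, -0.1, 0.5]
grip_width: 0.0002
gripper_force: 0.1
clock: 19.38
tcp_pos: [0.4834, -0.0059, 0.0361]
orientation: [2.16, 2.278, -0.002]
contact_force: [-0.8, -6.4, -1.5]
grip_width: 0.0001
gripper_force: 3.1
clock: 19.75
tcp_pos: [0.4832, -0.003, 0.036]
orientation: [2.161, 2.277, -0.002]
contact_force: [0.5, -6.7, -0.7]
grip_width: -0.0004
gripper_force: 3.2
clock: 20.0
tcp_pos: [0.4832, -0.0015, 0.036]
orientation: [2.161, 2.277, -0.002]
contact_force: [-0.2, -7.6, -2.5]
grip_width: -0.0001
gripper_force: 3.2
```

```bash
python3 -m jog '[{"rx":0,"ry":0,"rz":0,"x":-0.001,"y":0.025,"z":0,"jaw":-1},{"rx":0,"ry":0,"rz":0,"x":-0.001,"y":0.025,"z":0,"jaw":-1},{"rx":0,"ry":0,"rz":0,"x":0,"y":0,"z":0,"jaw":-1}]'
python3 -m jog '[{"rx":0,"ry":0,"rz":0,"x":-0.001,"y":0.025,"z":0,"jaw":-1},{"rx":0,"ry":0,"rz":0,"x":0,"y":0,"z":0,"jaw":-1}]'
python3 -m jog '[{"rx":0,"ry":0,"rz":0,"x":-0.001,"y":0.025,"z":0,"jaw":-1},{"rx":0,"ry":0,"rz":0,"x":0,"y":0,"z":0,"jaw":-1}]'
```

```text
clock: 20.38
tcp_pos: [0.483, 0.0015, 0.0361]
orientation: [2.161, 2.277, -0.002]
contact_force: [0.6, -6.2, -1.1]
grip_width: -0.0
gripper_force: 3.2
clock: 20.62
tcp_pos: [0.483, 0.0026, 0.0361]
orientation: [2.161, 2.277, -0.003]
contact_force: [-0.8, -7.4, -0.5]
grip_width: 0.0001
gripper_force: 3.8
clock: 20.88
tcp_pos: [0.4829, 0.004, 0.036]
orientation: [2.161, 2.277, -0.003]
contact_force: [-0.9, -8.0, -0.3]
grip_width: -0.0001
gripper_force: 3.9
```

```bash
python3 -m jog '[{"rx":0,"ry":0,"rz":0,"x":-0.001,"y":0.02,"z":0,"jaw":-1},{"rx":0,"ry":0,"rz":0,"x":0,"y":0,"z":0,"jaw":-1}]'
python3 -m jog '[{"rx":0,"ry":0,"rz":0,"x":-0.001,"y":0.02,"z":0,"jaw":-1},{"rx":0,"ry":0,"rz":0,"x":0,"y":0,"z":0,"jaw":-1}]'
python3 -m jog '[{"rx":0,"ry":0,"rz":0,"x":-0.001,"y":0.02,"z":0,"jaw":-1},{"rx":0,"ry":0,"rz":0,"x":0,"y":0,"z":0,"jaw":-1}]'
```

```text
clock: 21.12
tcp_pos: [0.4828, 0.0052, 0.0361]
orientation: [2.161, 2.277, -0.003]
contact_force: [-0.1, -7.2, -1.4]
grip_width: 0.0001
gripper_force: 3.9
clock: 21.38
tcp_pos: [0.4827, 0.0062, 0.0361]
orientation: [2.161, 2.276, -0.003]
contact_force: [-0.4, -9.0, -0.5]
grip_width: -0.0005
gripper_force: 4.2
clock: 21.62
tcp_pos: [0.4827, 0.0068, 0.0361]
orientation: [2.161, 2.275, -0.004]
contact_force: [-0.7, -9.8, -1.8]
grip_width: 0.0
gripper_force: 4.9
```

```bash
python3 -m jog '[{"rx":0,"ry":0,"rz":0,"x":0,"y":0.015,"z":0,"jaw":-1},{"rx":0,"ry":0,"rz":0,"x":0,"y":0,"z":0,"jaw":-1},{"rx":0,"ry":0,"rz":0,"x":0,"y":0,"z":0,"jaw":-1}]'
python3 -m jog '[{"rx":0,"ry":0,"rz":0,"x":0,"y":0.015,"z":0,"jaw":-1},{"rx":0,"ry":0,"rz":0,"x":0,"y":0,"z":0,"jaw":-1},{"rx":0,"ry":0,"rz":0,"x":0,"y":0,"z":0,"jaw":-1}]'
```

```text
clock: 22.0
tcp_pos: [0.4827, 0.0074, 0.0361]
orientation: [2.161, 2.275, -0.004]
contact_force: [0.1, -10.2, -1.5]
grip_width: 0.0001
gripper_force: 5.4
clock: 22.38
tcp_pos: [0.4827, 0.008, 0.0361]
orientation: [2.161, 2.274, -0.004]
contact_force: [0.0, -11.6, -1.6]
grip_width: -0.0
gripper_force: 5.8
```

```bash
python3 -m jog '[{"rx":0,"ry":0,"rz":0,"x":0,"y":0.016,"z":0,"jaw":-1},{"rx":0,"ry":0,"rz":0,"x":0,"y":0,"z":0,"jaw":-1},{"rx":0,"ry":0,"rz":0,"x":0,"y":0,"z":0,"jaw":-1},{"rx":0,"ry":0,"rz":0,"x":0,"y":0,"z":0,"jaw":-1}]'
python3 -c "
from h import *
for i in range(3):
  o=get_obs();print(o['contact_force'],o['gripper_force'],o['tcp_pos']);grab_frame('top')"
```

```text
clock: 22.88
tcp_pos: [0.4826, 0.0086, 0.0361]
orientation: [2.161, 2.274, -0.005]
contact_force: [-0.9, -13.0, 0.0]
grip_width: -0.0001
gripper_force: 6.1
[ -0.8752 -13.0363   0.0146] 6.133410036563873 [0.4826 0.0086 0.0361]
[  0.1198 -11.8888  -0.8174] 6.131707057356834 [0.4826 0.0087 0.0361]
[  0.101  -11.5934  -1.1176] 6.132044568657875 [0.4826 0.0087 0.0361]
```

```bash
python3 -m jog '[{"rx":0,"ry":0,"rz":0,"x":0,"y":-0.1,"z":0,"jaw":-1},{"rx":0,"ry":0,"rz":0,"x":0,"y":-0.25,"z":0,"jaw":-1},{"rx":0,"ry":0,"rz":0,"x":0,"y":0,"z":0.6,"jaw":-1},{"rx":0,"ry":0,"rz":0,"x":0,"y":0,"z":1,"jaw":-1},{"rx":0,"ry":0,"rz":0,"x":0,"y":0,"z":0.9,"jaw":-1},{"rx":0,"ry":0,"rz":0,"x":-0.4,"y":0,"z":0,"jaw":-1},{"rx":0,"ry":0,"rz":0,"x":-0.4,"y":0.4,"z":0,"jaw":-1},{"rx":0,"ry":0,"rz":0,"x":-0.1,"y":0.6,"z":0,"jaw":-1}]'
python3 -m jog '[{"rx":0,"ry":0,"rz":0,"x":0,"y":0.5,"z":0,"jaw":-1},{"rx":0,"ry":0,"rz":0,"x":0,"y":0,"z":0,"jaw":-1},{"rx":0,"ry":0,"rz":0,"x":0,"y":0,"z":0,"jaw":-1}]'
python3 - <<'E'
from h import *
s=grab_frame("scene");t=grab_frame("top");print(get_obs()['tcp_pos'])
cv2.imwrite("pics/j.png",np.hstack([cv2.resize(s[215:305,150:240],None,fx=4.4,fy=4.4,interpolation=2),cv2.resize(t[165:255,120:210],None,fx=4.4,fy=4.4,interpolation=2)])[:,:,::-1])
E
```

```text
clock: 24.02
tcp_pos: [0.4272, 0.0515, 0.1859]
orientation: [-2.161, -2.276, -0.001]
contact_force: [1.2, 1.0, 0.0]
grip_width: 0.0001
gripper_force: 0.0
clock: 24.4
tcp_pos: [0.4288, 0.0811, 0.186]
orientation: [-2.161, -2.281, 0.0]
contact_force: [0.1, 0.4, 0.7]
grip_width: -0.0
gripper_force: 0.0
[0.4288 0.0808 0.186 ]
```

View pics/j.png

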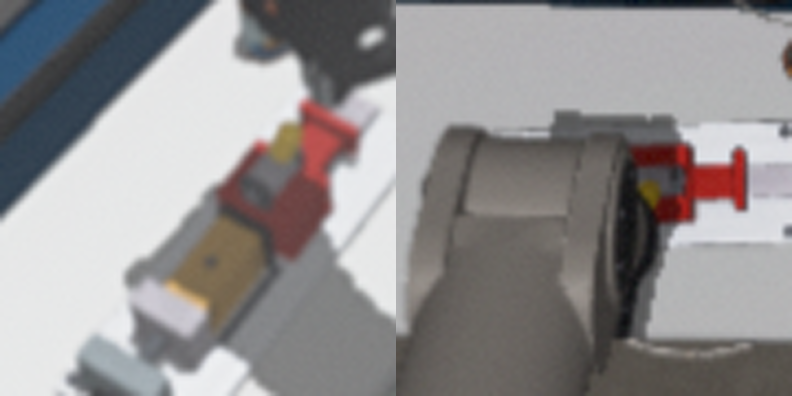

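The picture shows the block held between the anvil and the nose with no visible gap. The lever is still leaning to -x, with its handle at about (285,140) in the left half, and the stop has moved about 14 mm. I'll lower beside the lever and sweep it over.

```bash
python3 -m jog '[{"rx":0,"ry":0,"rz":0,"x":0,"y":-0.02,"z":-0.6,"jaw":-1},{"rx":0,"ry":0,"rz":0,"x":0,"y":0,"z":-0.6,"jaw":-1},{"rx":0,"ry":0,"rz":0,"x":0,"y":0,"z":-0.22,"jaw":-1},{"rx":0,"ry":0,"rz":0,"x":0,"y":0,"z":0,"jaw":-1}]'
python3 -m jog '[{"rx":0,"ry":0,"rz":0,"x":0.15,"y":0.008,"z":0,"jaw":-1},{"rx":0,"ry":0,"rz":0,"x":0.15,"y":0.008,"z":0,"jaw":-1},{"rx":0,"ry":0,"rz":0,"x":0.1,"y":0.006,"z":0,"jaw":-1},{"rx":0,"ry":0,"rz":0,"x":0.1,"y":0.006,"z":0,"jaw":-1},{"rx":0,"ry":0,"rz":0,"x":0,"y":0,"z":0,"jaw":-1}]'
python3 -m jog '[{"rx":0,"ry":0,"rz":0,"x":0.15,"y":0.008,"z":0,"jaw":-1},{"rx":0,"ry":0,"rz":0,"x":0.15,"y":0.008,"z":0,"jaw":-1},{"rx":0,"ry":0,"rz":0,"x":0.1,"y":0.006,"z":0,"jaw":-1},{"rx":0,"ry":0,"rz":0,"x":0,"y":0,"z":0,"jaw":-1}]'
```

```text
clock: 25.0
tcp_pos: [0.4287, 0.0798, 0.1008]
orientation: [-2.162, -2.279, 0.002]
contact_force: [-0.1, -0.2, 0.2]
grip_width: -0.0002
gripper_force: 0.0
clock: 25.62
tcp_pos: [0.4592, 0.0828, 0.1014]
orientation: [-2.159, -2.281, -0.001]
contact_force: [-3.6, 0.2, 3.5]
grip_width: -0.0
gripper_force: 1.4
clock: 26.12
tcp_pos: [0.4819, 0.0839, 0.1005]
orientation: [-2.159, -2.28, 0.002]
contact_force: [-5.2, 0.8, -0.8]
grip_width: -0.0001
gripper_force: 1.9
```

```bash
python3 -m jog '[{"rx":0,"ry":0,"rz":0,"x":0.15,"y":0.004,"z":0,"jaw":-1},{"rx":0,"ry":0,"rz":0,"x":0.15,"y":0.004,"z":0,"jaw":-1},{"rx":0,"ry":0,"rz":0,"x":0.1,"y":0.004,"z":-0.05,"jaw":-1},{"rx":0,"ry":0,"rz":0,"x":0.1,"y":0.004,"z":-0.1,"jaw":-1},{"rx":0,"ry":0,"rz":0,"x":0,"y":0,"z":0,"jaw":-1}]'
python3 -m jog '[{"rx":0,"ry":0,"rz":0,"x":0.08,"y":0.004,"z":-0.1,"jaw":-1},{"rx":0,"ry":0,"rz":0,"x":0.05,"y":0,"z":-0.1,"jaw":-1},{"rx":0,"ry":0,"rz":0,"x":0,"y":0,"z":0,"jaw":-1}]'
python3 -m jog '[{"rx":0,"ry":0,"rz":0,"x":0,"y":0,"z":-0.05,"jaw":-1},{"rx":0,"ry":0,"rz":0,"x":0,"y":0,"z":0,"jaw":-1}]'
```

```text
clock: 26.75
tcp_pos: [0.5132, 0.0848, 0.0919]
orientation: [2.159, 2.281, 0.001]
contact_force: [-2.1, -0.2, 1.1]
grip_width: -0.0002
gripper_force: 0.7
clock: 27.12
tcp_pos: [0.5214, 0.0851, 0.0796]
orientation: [2.159, 2.281, 0.001]
contact_force: [-0.5, 0.1, -0.4]
grip_width: -0.0001
gripper_force: 0.3
clock: 27.38
tcp_pos: [0.522, 0.0851, 0.0773]
orientation: [2.159, 2.28, 0.003]
contact_force: [0.7, 1.2, 3.2]
grip_width: -0.0001
gripper_force: 1.4
```

```bash
python3 -m jog '[{"rx":0,"ry":0,"rz":0,"x":0,"y":0,"z":-0.04,"jaw":-1},{"rx":0,"ry":0,"rz":0,"x":0,"y":0,"z":0,"jaw":-1}]'
python3 -m jog '[{"rx":0,"ry":0,"rz":0,"x":0,"y":0,"z":-0.04,"jaw":-1},{"rx":0,"ry":0,"rz":0,"x":0,"y":0,"z":0,"jaw":-1}]'
python3 -m jog '[{"rx":0,"ry":0,"rz":0,"x":0,"y":0,"z":-0.03,"jaw":-1},{"rx":0,"ry":0,"rz":0,"x":0,"y":0,"z":0,"jaw":-1}]'
```

```text
clock: 27.62
tcp_pos: [0.5225, 0.0851, 0.0751]
orientation: [2.158, 2.279, 0.004]
contact_force: [1.3, 0.4, 5.5]
grip_width: -0.0001
gripper_force: 2.1
clock: 27.88
tcp_pos: [0.5229, 0.0851, 0.0729]
orientation: [2.158, 2.279, 0.005]
contact_force: [1.3, 0.2, 5.9]
grip_width: -0.0003
gripper_force: 2.4
clock: 28.12
tcp_pos: [0.5231, 0.0852, 0.0718]
orientation: [2.158, 2.279, 0.006]
contact_force: [-0.1, 0.2, 14.0]
grip_width: -0.0003
gripper_force: 7.0
```

```bash
python3 -m jog '[{"rx":0,"ry":0,"rz":0,"x":0,"y":0,"z":-0.03,"jaw":-1},{"rx":0,"ry":0,"rz":0,"x":0,"y":0,"z":0,"jaw":-1}]'
python3 -m jog '[{"rx":0,"ry":0,"rz":0,"x":0,"y":0,"z":-0.02,"jaw":-1},{"rx":0,"ry":0,"rz":0,"x":0,"y":0,"z":0,"jaw":-1},{"rx":0,"ry":0,"rz":0,"x":0,"y":0,"z":0,"jaw":-1}]'
```

```text
clock: 28.38
tcp_pos: [0.5234, 0.0852, 0.0712]
orientation: [2.16, 2.279, 0.008]
contact_force: [-4.2, 1.3, 29.4]
grip_width: 0.0003
gripper_force: 14.8
clock: 28.75
tcp_pos: [0.5235, 0.0851, 0.0708]
orientation: [2.16, 2.279, 0.009]
contact_force: [-8.1, 0.3, 40.7]
grip_width: -0.0
gripper_force: 20.3
```

```bash
python3 -m jog '[{"rx":0,"ry":0,"rz":0,"x":0,"y":0,"z":0.1,"jaw":-1},{"rx":0,"ry":0,"rz":0,"x":0,"y":0,"z":0.4,"jaw":-1},{"rx":0,"ry":0,"rz":0,"x":0,"y":0,"z":0.8,"jaw":-1},{"rx":0,"ry":0,"rz":0,"x":0,"y":0,"z":0.8,"jaw":-1},{"rx":0,"ry":0,"rz":0,"x":-0.4,"y":-0.8,"z":0,"jaw":-1},{"rx":0,"ry":0,"rz":0,"x":-0.5,"y":-0.8,"z":0,"jaw":-1},{"rx":0,"ry":0,"rz":0,"x":-0.4,"y":-0.8,"z":0,"jaw":-1},{"rx":0,"ry":0,"rz":0,"x":0,"y":0,"z":0,"jaw":-1}]'
python3 - <<'E'
from h import *
s=grab_frame("scene");t=grab_frame("top")
cv2.imwrite("pics/k.png",np.hstack([cv2.resize(s[215:305,150:240],None,fx=4.4,fy=4.4,interpolation=2),cv2.resize(t[165:255,120:210],None,fx=4.4,fy=4.4,interpolation=2)])[:,:,::-1])
E
```

```text
clock: 29.75
tcp_pos: [0.4404, -0.0621, 0.1931]
orientation: [-2.167, -2.273, -0.002]
contact_force: [-0.4, 1.0, 0.5]
grip_width: -0.0004
gripper_force: 0.0
```

View pics/k.png

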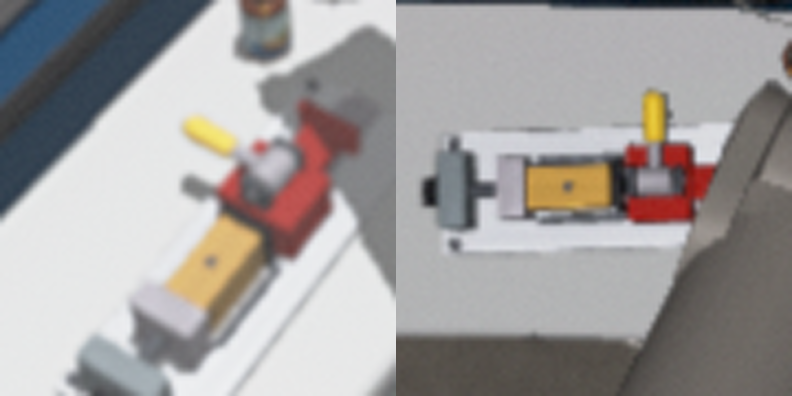

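The lever lies level on the +x side, with its handle at (210,135) in the left half and (655,115) in the right. The block is held between the anvil and the nose, and the hand is clear. I'll hand the job in.

```bash
python3 -c "
from bench import r
print(r.hand_in())"
```

```text
the job is handed in; nothing more can be done
None
```

I handed the job in at about 30 s: the brass block is held against the anvil with the nose sprung in roughly 2 mm (estimated from push force), and the yellow lever is hard over on its end stop. That last press on the lever read 40.7 N at the fingertips, just past the 40 N figure for the arm and gripper body. The blue block and the other bench items were not touched.

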